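# Fold down the work flap of the baking cabinet onto its pull-out supports

### The arm

A 6-joint arm with a two-finger parallel gripper is mounted at the origin on the work surface. World frame = base frame: x ahead of the robot, y to its left, z up, the work surface at z = 0. Lengths are in m, angles in rad, forces in N, time in s.
With the tool pointing down it reaches from about 0.25 to 0.725 m from the base axis. Payload 9.7 kg.
Tool frame: the origin (TCP) lies at the very end of the fingers, on their centre line; the grasp point (between the pads) lies 19 mm behind it; y points along the fingers, z is the direction in which the jaws open and shut, and the axes are right-handed (so a half turn about y gives the same grasp; the last joint's range is limited). The gripper opens to 85 mm and grips with 20 to 120 N. Pads are 22 mm wide; open, the fingers measure 114 mm over their backs; the gripper's body (76 mm by 85 mm) begins 54 mm behind the grasp point. The pads swing forward as they close: fully open they stand 13 mm farther back than shut.
Start: joints at [-1.158, 0.087, 0.176, 1.66, 0, 1.571], TCP at [0.221, -0.504, 0.231] pointing down, gripper open.
Joint ranges: [-3.13, 3.13], [-0.85, 1.81], [-1.15, 1.24], [-2.2, 2.28], [-1.44, 1.52], [-3.14, 3.14]. Speed limits (rad/s): [2.22, 2.22, 2.57, 3.14, 3.14, 3.14].

### API

Orientations are given as a rotation vector (axis times angle).
In Python, from station import arm, vision, workorder, spotter gives the robot as it stands.
- The arm moves only by the tool send_rows, never from a script. Its argument "series" is a list of rows, each an object with "gripper": the finger opening in cm, from 0 to 8.54; "translation": the shift along the tool's x, y, z in cm, a list of three; "twist": the turn about the tool's y in degrees. A call has 1 to 20 rows; each row shifts and turns the pose as measured when the row begins, along the tool's axes as they then stand; what a row does not reach is not made up. A row lasts 1/12 s, in which the tool goes at most 41.7 mm and 7.16 degrees, less where a joint would pass 70% of its speed; a pose out of reach is approached as far as the arm can. A call with a gripper value outside its range is refused whole. The fingers move at their own pace and stop on an object; "grip_force" is the grip in N (left out, the last holds). Time passes only in rows, so rows that do not move let the fingers close. It gives the time, the measured TCP pose, the force and the opening at its end, in the units of the state.
- arm.observe(): the state, without advancing time (a new reading comes with each control period).
- vision.read_camera(name): name is "scene" or "top" or "wrist"; returns a dict with "pixels" (480x640x3 uint8, blue, green, red), "z_map" (480x640 float32, m along the optical axis (not along the pixel's ray), 0 where there is no reading), "mtx" (3x3 intrinsics, pixels), "R" (3x3) and "t" (3): a world point X has camera coordinates R X + t. Camera axes: x right, y down, z forward; pixel columns grow to the right and rows downward; lengths in m; the calibration is good to about 2 mm. A picture is of the moment at which its call begins.
- workorder.sign_off(): hands the job in, once; it reports no verdict.
Trained networks look in a picture, given as the dict that the camera call returned (one of the last four; its "shot" number tells which), for a name from the list of things; names that differ only in an ending like _2 or _b are one class to them, and where a whole thing is asked for, a point or a joint stands for the part that bears it (a point fixed in the world has none). Each returns a list of dicts, best first, with "confidence" (0 to 1); they miss things now and then, are a little off and sometimes report something else, mostly with a low value. They report only what shows in the picture. A call takes as long as a camera call.
- spotter.silhouettes(picture, label): "region" (480x640 bool, what is visible of it) and "bbox" ([left, top, right, bottom] in pixels, round what is visible of it).
The state is a dict: "time": time; "q": joint angles; "joint_vel": joint speeds; "joint_torque": joint torques, N m; "eef_pos": TCP position; "ee_rot": TCP orientation; "wrist_force": force on the tool from outside, world axes, zero at the start; "moment": the same for the moment, N m; "width": finger opening in m.
Only numpy, scipy, OpenCV 4.12 (cv2) and the standard library are available. Lean on these libraries where they do the work, as an engineer would, in place of code of your own. Each camera call takes 0.05 s, during which the arm holds its last target.

### The job

Make the fold-down work surface of the small baking cabinet ready: first pull both slide-out supports all the way out to their stops while the flap is still shut. Then draw the flap part-way open by its handle, let go of it there (its stiff hinge holds it), take it again from the inside and lower it gently until it bears level and firmly on both supports, then take the hand away. Leave the other things on the table and on the cabinet where they are.

Things in the scene. Friction and masses are not known exactly. Their poses are not given: they have to be found in the camera images.
- cabinet: Fixed plywood tabletop cabinet with slanted drop-front, 300 mm wide (y), 190 deep (x), 268 high. Origin on the table under the hinge line, mid-width; +x points into the cabinet (away from the robot), y along the hinge, z up. Its top board (256 to 268 mm high, x 81 to 191 mm) covers the shut flap's upper edge, so nothing gets behind it from above. Base 95 mm high.
- hinge (a point): Middle of the flap's hinge line, at the cabinet's front 95 mm above the table; axes as the cabinet's. The hinge line runs along y.
- flap_hinge (a joint): Opening angle of the flap, rad. 0 = shut (leaning back 30 degrees from upright, edge up), 0.52 = upright, 2.094 = level; it can go on to 2.35 if nothing holds it up. The hinge is stiff (about 0.55 N m of friction, more than the flap's weight), so the flap stays where it is left.
- flap: The flap: grey board 260 mm wide (y), 14 thick, reaching 180 from the hinge line, 0.3 to 0.5 kg. Origin on the hinge line on the outer face (underside once lowered). Level, its axes equal the cabinet's: it reaches to -x (x -12 to -180 mm), z points up out of its inner (upper) face at z = 14 mm. Opening turns it about -y; shut, it is turned 120 degrees back from level.
- flap_handle (a point): Middle of the steel bar handle on the flap's outer face: 10 mm round bar, 90 mm long along y on two legs, centre 35 mm off the outer face, 140 mm from the hinge line (flap frame x -140, z -35 mm). Axes as the flap's. With the flap level it hangs underneath, so a hand on it cannot lower the flap all the way.
- flap_edge (a point): Middle of the flap's free edge (180 mm from the hinge line, mid-thickness). Axes as the flap's.
- slide_left (a joint): How far the left support (+y side of the cabinet) is pulled out, m: 0 = pushed in, 0.115 = at its stop. It moves along the cabinet's -x with about 3 N of friction.
- slide_right (a joint): The same for the right support (-y side).
- support_left: Left slide-out support: a wooden bar 26 mm wide, 35 mm high, 146 mm long, top 95 mm above the table, centre line 100 mm to the +y side of the cabinet's middle, just below the flap's hinge line. Origin at its top over the cabinet's front when pushed in (4 mm behind the bar's front end); axes as the cabinet's.
- support_right: The same on the -y side, 100 mm from the middle.
- knob_left (a point): Centre of the left support's wooden knob: a cylinder 26 mm across and 28 mm long lying along x, on a 14 mm neck, 72 mm above the table and 36 mm in front of the support's origin. Axes as the cabinet's. Free all round; can be pinched across y from above.
- knob_right (a point): The same on the right support.
- tin: Bystander: low aluminium tin, 56 mm across, 32 mm high, in front of the cabinet base between the supports; flap and handle clear it. Origin under its centre.
- jar: Bystander: jar 52 mm across, 75 mm high at the back of the cabinet's top board. Origin under its centre.
- sifter: Bystander: steel flour sifter with a handle, 104 mm across, 110 mm high. Origin under its centre.
- platter: Bystander: glass platter 180 mm across with sugar-dusted balls, about 90 mm high. Origin under its centre.
- foil_pan: Bystander: round foil pan 140 mm across, 35 mm high. Origin under its centre.
- packet: Bystander: cardboard packet 90 x 70 x 30 mm. Origin under its centre.
- bottle: Bystander: green bottle 60 mm across, 190 mm high. Origin under its centre.

How it is judged:
By the outcome, as a careful person would: the job done as asked, in the order asked, and still so for the second after the job is handed in, with the robot touching nothing.
It also fails if it takes over 64 s, if anything falls off the work surface, if the arm or the gripper's body presses on something with over 40 N, if the wrist force passes 120 N, or if a joint passes its speed limit or range.

## Working session

There is one attempt and no reset: what is moved stays moved. The work goes in short steps, Python scripts to look and compute and a tool call to move; the robot and the scene stay as the last step left them, time stands still between calls to the robot, and variables do not carry over. Pictures are saved under pics/ and viewed, and the job is handed in when it is done.

Besides the shell and the picture viewer there is one more tool, called after "Emit:" by a JSON object that holds its "name" and its "arguments", one argument or row to a line. send_rows: Moves the arm, as the interface text tells. Its arguments: {"type":"object","properties":{"series":{"type":"array","items":{"type":"object","properties":{"gripper":{"type":"number"},"translation":{"type":"array","items":{"type":"number"}},"twist":{"type":"number"}}}},"grip_force":{"type":"number"}},"required":["series"]}

```bash
ls; mkdir -p pics
cat > h.py <<'E'
import numpy as np,cv2
from scipy.spatial.transform import Rotation as Ro
from station import arm, vision, workorder, spotter
def st():
    s=arm.observe(); print('t',round(s['time'],2),'p',np.round(s['eef_pos'],4),'R\n',np.round(Ro.from_rotvec(s['ee_rot']).as_matrix(),3),'\nF',np.round(s['wrist_force'],1),'w',round(s['width'],4),'q',np.round(s['q'],3)); return s
def cloud(p):
    z=p['z_map'];v,u=np.mgrid[:480,:640];K=p['mtx']
    c=np.stack([(u-K[0,2])/K[0,0]*z,(v-K[1,2])/K[1,1]*z,z],-1)
    w=(c-np.array(p['t']))@np.array(p['R']); w[z<=0]=np.nan; return w
def proj(p,X):
    c=np.array(p['R'])@np.array(X)+np.array(p['t']); u=p['mtx']@c; return u[:2]/u[2]
E
python3 - <<'E'
from h import *
s=st()
for n in ['scene','top']:
    p=vision.read_camera(n);cv2.imwrite(f'pics/{n}0.png',p['pixels'])
    w=cloud(p); np.savez(f'{n}0.npz',w=w,**{k:p[k] for k in['pixels','mtx','R','t']})
    for l in ['cabinet','flap','flap_handle','knob_left','knob_right','support_left','tin','jar','bottle']:
        for r in spotter.silhouettes(p,l)[:3]:
            q=w[r['region']];q=q[~np.isnan(q[:,0])]
            if len(q): print(n,l,round(r['confidence'],2),r['bbox'],np.round(np.median(q,0),3),np.round(np.percentile(q,2,0),3),np.round(np.percentile(q,98,0),3))
E
```

```text
pics
t 0.0 p [ 0.2205 -0.5036  0.2306] R
 [[-0.916 -0.001  0.401]
 [-0.401  0.001 -0.916]
 [ 0.    -1.    -0.001]] 
F [ 0.5  0.3 -0. ] w 0.0853 q [-1.158  0.087  0.175  1.66  -0.     1.571]
scene cabinet 0.83 [198.6, 144.1, 331.4, 323.5] [0.701 0.016 0.201] [ 0.562 -0.229  0.014] [0.805 0.068 0.269]
scene flap 0.8 [249.6, 157.8, 301.1, 283.0] [ 0.637 -0.058  0.184] [ 0.575 -0.2    0.095] [0.691 0.043 0.244]
scene flap 0.19 [316.7, 246.0, 337.9, 267.5] [ 0.52  -0.046  0.029] [ 0.491 -0.079  0.001] [ 0.544 -0.025  0.035]
scene flap_handle 0.68 [252.5, 160.1, 301.8, 282.9] [ 0.637 -0.058  0.183] [ 0.573 -0.2    0.094] [0.693 0.044 0.244]
scene knob_left 0.88 [298.9, 267.7, 329.9, 290.6] [0.588 0.039 0.08 ] [ 0.556 -0.005  0.   ] [0.616 0.051 0.096]
scene knob_right 0.73 [292.3, 204.6, 321.1, 221.5] [ 0.535 -0.155  0.08 ] [ 0.505 -0.235 -0.001] [ 0.565 -0.142  0.096]
scene support_left 0.79 [302.7, 267.4, 327.0, 286.7] [0.587 0.039 0.081] [0.555 0.016 0.06 ] [0.615 0.051 0.096]
scene tin 0.77 [316.4, 245.3, 339.2, 268.0] [ 0.521 -0.046  0.029] [ 0.495 -0.078 -0.001] [ 0.544 -0.025  0.035
[... 875 characters left out ...]
056] [0.625 0.047 0.104]
top support_left 0.5 [293.7, 180.9, 417.6, 254.0] [ 0.635 -0.083  0.18 ] [ 0.58  -0.207  0.096] [0.692 0.039 0.25 ]
top support_left 0.28 [115.5, 244.1, 171.3, 295.1] [0.535 0.437 0.044] [0.478 0.369 0.001] [0.583 0.472 0.112]
top tin 0.9 [324.3, 269.1, 347.3, 294.5] [ 0.517 -0.056  0.032] [ 0.492 -0.081  0.008] [ 0.543 -0.03   0.037]
top jar 0.88 [341.9, 136.5, 371.1, 169.9] [ 0.735 -0.083  0.341] [ 0.719 -0.108  0.275] [ 0.765 -0.061  0.347]
top bottle 0.66 [437.5, 224.2, 474.2, 249.2] [ 0.613 -0.337  0.125] [ 0.594 -0.366  0.019] [ 0.643 -0.319  0.193]
top bottle 0.53 [324.6, 269.9, 346.9, 291.8] [ 0.517 -0.056  0.032] [ 0.492 -0.081  0.01 ] [ 0.542 -0.03   0.037]
```

View pics/scene0.png

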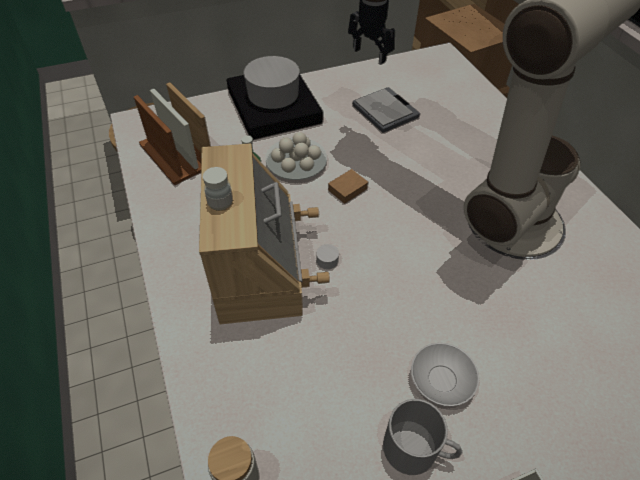

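View pics/top0.png

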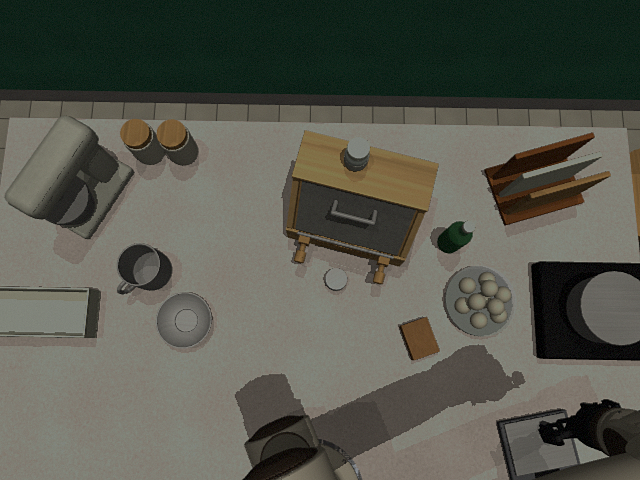

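The top view shows the cabinet yawed, with the knobs at about (301,250) and (380,270), the handle at (353,213) and the tin at (336,279). The bottle, at (455,237), stands off the right side. Next I'll fit the cabinet pose.

```bash
cat > fit.py <<'E'
import numpy as np,cv2
for n in ['top','scene']:
    d=np.load(f'{n}0.npz');w=d['w']
    x,y,z=w[...,0],w[...,1],w[...,2]
    m=(x>.55)&(x<.9)&(y>-.3)&(y<.12)&(z>.258)&(z<.28)
    P=w[m]; print(n,len(P),'z',np.median(P[:,2]))
    r=cv2.minAreaRect((P[:,:2]*1000).astype(np.float32)); print(r, cv2.boxPoints(r).round())
    # flap plane
    m=(x>.55)&(x<.72)&(y>-.22)&(y<.06)&(z>.12)&(z<.24)
    P=w[m]
    for k in range(8):
        c=P.mean(0);nn=np.linalg.svd(P-c,full_matrices=False)[2][2];dd=(P-c)@nn
        P=P[np.abs(dd)<max(.003,np.abs(dd).std())]
    if nn[2]<0: nn=-nn
    print('flap n',nn.round(3),'yaw',np.degrees(np.arctan2(-nn[1],-nn[0])),'tilt',np.degrees(np.arcsin(nn[2])),len(P))
    # outer-plane at z=.095
    print('c',c, 'x-offset at z=.095 along normal', )
E
python3 fit.py
```

```text
top 6316 z 0.2682951339523736
((725.0161743164062, -106.15158081054688), (300.63348388671875, 112.23601531982422), 76.26576232910156) [[ 635. -239.]
 [ 744. -265.]
 [ 815.   27.]
 [ 706.   53.]]
flap n [-0.857  0.213  0.469] yaw -13.940892443471407 tilt 27.97965859227594 4352
c [ 0.63824025 -0.08341248  0.18152741] x-offset at z=.095 along normal
scene 4871 z 0.26696056185864964
((724.0804443359375, -104.56625366210938), (303.2381591796875, 110.2603759765625), 76.04618835449219) [[ 634. -238.]
 [ 741. -265.]
 [ 814.   29.]
 [ 707.   56.]]
flap n [-0.857  0.224  0.465] yaw -14.64471668442065 tilt 27.705677569661816 1540
c [ 0.6444118  -0.06618366  0.18688898] x-offset at z=.095 along normal
```

Emit:
{"name": "send_rows", "arguments": {
  "series": [
    {"gripper": 6, "translation": [0, 0, 0], "twist": 6.25},
    {"gripper": 6, "translation": [0, 0, 0], "twist": 6.25},
    {"gripper": 6, "translation": [0, 0, 0], "twist": 6.25},
    {"gripper": 6, "translation": [0, 0, 0], "twist": 6.25},
    {"gripper": 6, "translation": [0, 0, 0], "twist": 6.25},
    {"gripper": 6, "translation": [0, 0, 0], "twist": 6.25},
    {"gripper": 6, "translation": [-1.3, 0, -2.5], "twist": 0},
    {"gripper": 6, "translation": [-1.3, 0, -2.5], "twist": 0},
    {"gripper": 6, "translation": [-1.3, 0, -2.5], "twist": 0},
    {"gripper": 6, "translation": [-1.3, 0, -2.5], "twist": 0},
    {"gripper": 6, "translation": [-1.3, 0, -2.5], "twist": 0},
    {"gripper": 6, "translation": [-1.3, 0, -2.5], "twist": 0},
    {"gripper": 6, "translation": [-1.3, 0, -2.5], "twist": 0},
    {"gripper": 6, "translation": [-1.3, 0, -2.5], "twist": 0}
  ]
}}

```text
time: 2.17
eef_pos: [0.3776, -0.3365, 0.2303]
ee_rot: [-0.296, -2.068, 2.069]
wrist_force: [-0.3, 0.1, 0.4]
width: 0.06
```

```bash
cat >> h.py <<'E'
YAW=np.radians(-13.85);U=np.array([np.cos(YAW),np.sin(YAW),0]);V=np.array([-np.sin(YAW),np.cos(YAW),0])
O=np.array([.5924,-.0729,0])
def cab(X): d=np.asarray(X)-O; return np.stack([d@U,d@V,d[...,2]],-1)
def cs():
    s=arm.observe();R=Ro.from_rotvec(s['ee_rot']).as_matrix()
    print('t',round(s['time'],2),'cab mm',(cab(s['eef_pos'])*1000).round(1),'toolz yaw vs -v deg',round(np.degrees(np.arctan2(R[1,2],R[0,2]))+103.85,2),'down',R[:,1].round(3),'F',np.round(s['wrist_force'],1),'Fcab',np.round([s['wrist_force']@U,s['wrist_force']@V],1),'w',round(s['width']*1000,1),'q',np.round(s['q'],2))
E
python3 -c "
from h import *
cs()
d=np.load('top0.npz');w=cab(d['w']) if 0 else None
for n in ['top','scene']:
    w=np.load(n+'0.npz')['w'];c=cab(w)
    for nm,y in (('L',.1),('R',-.1)):
        m=(c[...,0]>-.08)&(c[...,0]<-.02)&(abs(c[...,1]-y)<.03)&(c[...,2]>.05)&(c[...,2]<.1)
        P=c[m];print(n,nm,len(P),np.percentile(P,[2,50,98],axis=0).round(4).tolist())
        Q=P[P[:,2]>.08];print('  top',Q.mean(0).round(4), Q.min(0).round(4),Q.max(0).round(4))
"
```

```text
t 2.17 cab mm [-145.5 -307.4  230.3] toolz yaw vs -v deg -2.46 down [-0.001 -0.001 -1.   ] F [-0.3  0.1  0.4] Fcab [-0.3  0.1] w 60.0 q [-0.73 -0.02  0.06  1.66 -0.    2.7 ]
top L 160 [[-0.065, 0.0875, 0.0725], [-0.0485, 0.099, 0.0808], [-0.0212, 0.1111, 0.0881]]
  top [-0.049   0.0991  0.0836] [-0.0661  0.0879  0.08  ] [-0.0203  0.1102  0.0896]
top R 170 [[-0.0656, -0.1122, 0.0712], [-0.0476, -0.0999, 0.0811], [-0.0204, -0.0884, 0.0904]]
  top [-0.0488 -0.1007  0.0842] [-0.0656 -0.1115  0.0801] [-0.02   -0.0895  0.0979]
scene L 198 [[-0.0656, 0.0928, 0.0647], [-0.0472, 0.1069, 0.0792], [-0.0202, 0.1147, 0.0899]]
  top [-0.0493  0.1036  0.0837] [-0.0661  0.0903  0.08  ] [-0.0201  0.114   0.0952]
scene R 166 [[-0.066, -0.1063, 0.0647], [-0.0471, -0.0924, 0.0782], [-0.0202, -0.0848, 0.0948]]
  top [-0.0486 -0.0959  0.0843] [-0.0666 -0.109   0.0801] [-0.0202 -0.0851  0.0956]
```

```bash
python3 -c "
from h import *
for n in ['top','scene']:
    c=cab(np.load(n+'0.npz')['w'])
    m=(abs(c[...,1])<.12)&(c[...,2]>.11)&(c[...,2]<.25)&(c[...,0]>0)
    P=c[m]; r=(P[:,0]*np.cos(np.pi/6)-(P[:,2]-.095)*np.sin(np.pi/6))
    print(n,'flap off',np.histogram(r,bins=np.arange(-.05,.03,.005)))
    for y in(.1,-.1):
        m=(abs(c[...,1]-y)<.02)&(c[...,2]>.088)&(c[...,2]<.1)&(c[...,0]<.02)&(c[...,0]>-.09)
        print(n,y,np.sort(c[m][:,0]).round(3)[:12],m.sum(), np.median(c[m][:,2]))
    m=(abs(c[...,1])<.08)&(c[...,2]>.03)&(c[...,2]<.085)&(abs(c[...,0])<.05)
    print('base front',np.median(c[m],0),m.sum())
    m=(abs(c[...,0])<.25)&(abs(c[...,1])<.2)&(c[...,2]>.255)&(c[...,2]<.28); print('board x',np.percentile(c[m][:,0],[.5,2,98,99.5]))
im=cv2.imread('pics/scene0.png')[140:340,180:360]; cv2.imwrite('pics/crop1.png',cv2.resize(im,None,fx=3.8,fy=3,interpolation=2)) 
"
```

```text
top flap off (array([  21,  136,   53,   15,   16,   13,   18,   14,  716, 3290,  619,
          0,    0,    0,    0]), array([-5.00000000e-02, -4.50000000e-02, -4.00000000e-02, -3.50000000e-02,
       -3.00000000e-02, -2.50000000e-02, -2.00000000e-02, -1.50000000e-02,
       -1.00000000e-02, -5.00000000e-03, -2.77555756e-17,  5.00000000e-03,
        1.00000000e-02,  1.50000000e-02,  2.00000000e-02,  2.50000000e-02]))
top 0.1 [-0.066 -0.051 -0.049 -0.043 -0.019 -0.019 -0.019 -0.019 -0.019 -0.019
 -0.019 -0.019] 139 0.09583065004155855
top -0.1 [-0.062 -0.052 -0.05  -0.047 -0.021 -0.02  -0.02  -0.02  -0.02  -0.019
 -0.019 -0.019] 153 0.09617596178848711
base front [-0.00131824 -0.00022897  0.06021274] 287
board x [0.08162962 0.0822986  0.1888391  0.191019  ]
scene flap off (array([  22,   99,   48,   21,   22,   22,   19,   20,  727, 1687,   30,
          0,    0,    0,    0]), array([-5.00000000e-02, -4.50000000e-02, -4.00000000e-02, -3.50000000e-02,
       -3.00000000e-02, -2.50000000e-02, -2.00000000e-02, -1.50000000e-02,
       -1.00000000e-02, -5.00000000e-03, -2.77555756e-17,  5.00000000e-03,
        1.00000000e-02,  1.50000000e-02,  2.00000000e-02,  2.50000000e-02]))
scene 0.1 [-0.05  -0.021 -0.021 -0.02  -0.02  -0.02  -0.02  -0.02  -0.02  -0.019
 -0.019 -0.019] 135 0.09480562807876337
scene -0.1 [-0.022 -0.021 -0.021 -0.021 -0.021 -0.02  -0.02  -0.02  -0.02  -0.019
 -0.019 -0.019] 108 0.09394347519088313
base front [nan nan nan] 0
board x [0.08055967 0.08179224 0.18826088 0.18969772]
  return _methods._mean(a, axis=axis, dtype=dtype,
  ret = um.true_divide(
```

View pics/crop1.png

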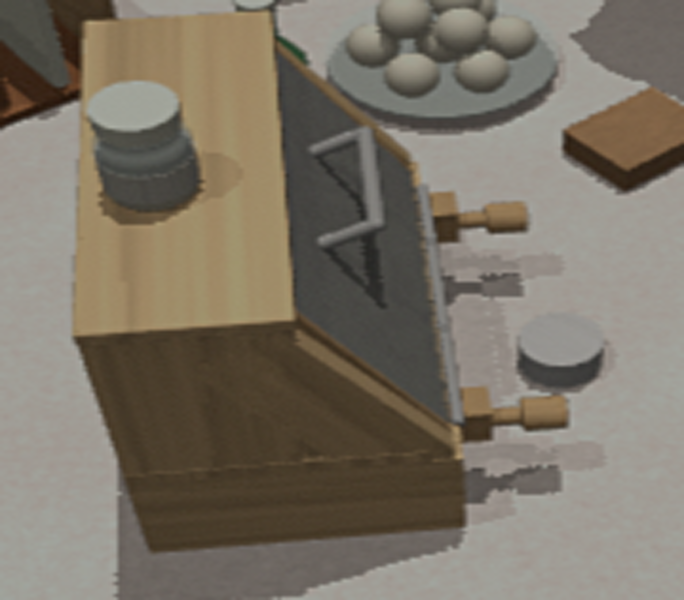

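Emit:
{"name": "send_rows", "arguments": {
  "series": [
    {"gripper": 6, "translation": [0, 0, 0], "twist": -2.46},
    {"gripper": 6, "translation": [-1.0, 0, -2.3], "twist": 0},
    {"gripper": 6, "translation": [-1.0, 0, -2.3], "twist": 0},
    {"gripper": 6, "translation": [-1.0, 0, -2.3], "twist": 0},
    {"gripper": 6, "translation": [-1.0, 0, -2.3], "twist": 0},
    {"gripper": 6, "translation": [-1.0, 0, -2.3], "twist": 0},
    {"gripper": 6, "translation": [-1.0, 0, -2.3], "twist": 0},
    {"gripper": 6, "translation": [-1.0, 0, -2.3], "twist": 0},
    {"gripper": 6, "translation": [-1.0, 0, -2.3], "twist": 0},
    {"gripper": 6, "translation": [-1.0, 0, -2.3], "twist": 0},
    {"gripper": 6, "translation": [0, 3, 0], "twist": 0},
    {"gripper": 6, "translation": [0, 3, 0], "twist": 0},
    {"gripper": 6, "translation": [0, 3, 0], "twist": 0},
    {"gripper": 6, "translation": [0, 3, 0], "twist": 0},
    {"gripper": 6, "translation": [0, 0, 0], "twist": 0}
  ]
}}

```text
time: 3.42
eef_pos: [0.5257, -0.141, 0.1084]
ee_rot: [-0.252, -2.101, 2.104]
wrist_force: [-0.1, -0.2, -1.7]
width: 0.0603
```

```bash
python3 -c "
from h import *
cs()
p=vision.read_camera('wrist');cv2.imwrite('pics/w1.png',p['pixels'])"
```

```text
t 3.42 cab mm [-48.5 -82.1 108.4] toolz yaw vs -v deg 0.61 down [ 0.008 -0.002 -1.   ] F [-0.1 -0.2 -1.7] Fcab [-0.1 -0.2] w 60.3 q [-0.26  0.05 -0.1   1.41 -0.    3.11]
```

View pics/w1.png

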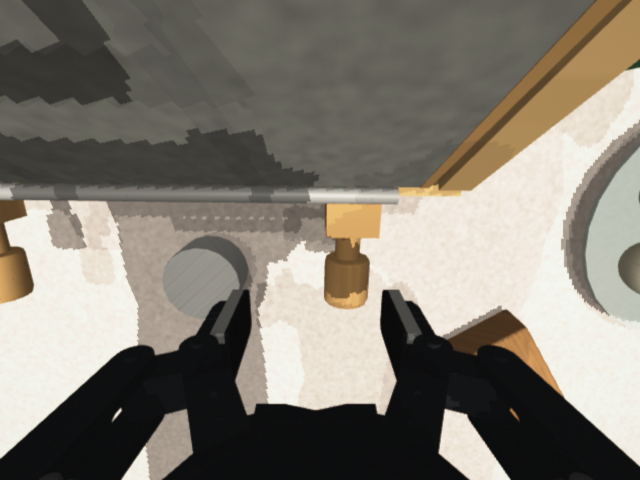

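Emit:
{"name": "send_rows", "arguments": {
  "series": [
    {"gripper": 6, "translation": [0.45, 0, 1.8], "twist": 0},
    {"gripper": 6, "translation": [0, 0, 0], "twist": 0},
    {"gripper": 6, "translation": [0, 2, 0], "twist": 0},
    {"gripper": 6, "translation": [0, 2, 0], "twist": 0},
    {"gripper": 6, "translation": [0, 1, 0], "twist": 0},
    {"gripper": 6, "translation": [0, 0, 0], "twist": 0}
  ]
}}

```text
time: 3.97
eef_pos: [0.5237, -0.1602, 0.0735]
ee_rot: [-0.273, -2.105, 2.113]
wrist_force: [-0.8, -0.3, 0.4]
width: 0.06
```

```bash
python3 -c "
from h import *
cs()
p=vision.read_camera('wrist');cv2.imwrite('pics/w2.png',p['pixels'])"
```

```text
t 3.97 cab mm [ -45.8 -101.2   73.5] toolz yaw vs -v deg 0.52 down [ 0.024 -0.007 -1.   ] F [-0.8 -0.3  0.4] Fcab [-0.7 -0.5] w 60.0 q [-0.3   0.05 -0.16  1.33  0.    3.08]
```

View pics/w2.png

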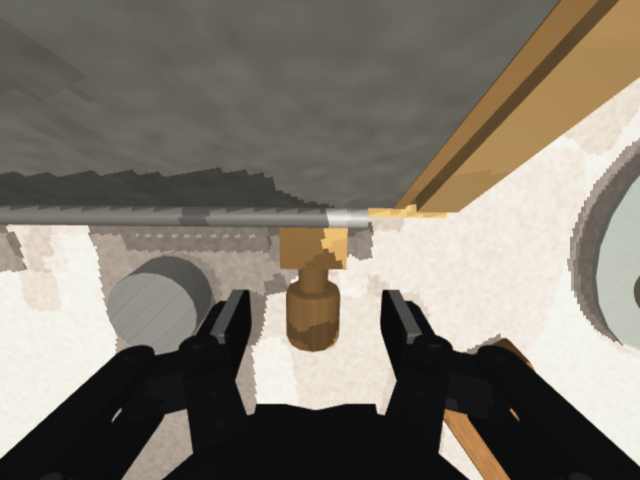

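Emit:
{"name": "send_rows", "arguments": {
  "series": [
    {"gripper": 6, "translation": [0.35, 0.5, 0], "twist": 0},
    {"gripper": 6, "translation": [0.35, 0.5, 0], "twist": 0},
    {"gripper": 6, "translation": [0, 0.5, 0], "twist": 0},
    {"gripper": 6, "translation": [0, 0.5, 0], "twist": 0},
    {"gripper": 6, "translation": [0, 0, 0], "twist": 0}
  ]
}}

```text
time: 4.43
eef_pos: [0.5194, -0.159, 0.0579]
ee_rot: [-0.281, -2.107, 2.118]
wrist_force: [-0.1, 0.1, -0.7]
width: 0.0601
```

```bash
python3 -c "
from h import *
cs()"
```

```text
t 4.43 cab mm [ -50.3 -101.1   57.9] toolz yaw vs -v deg 0.54 down [ 0.031 -0.009 -0.999] F [-0.1  0.1 -0.7] Fcab [-0.1  0.1] w 60.1 q [-0.3   0.04 -0.21  1.29  0.    3.08]
```

Emit:
{"name": "send_rows", "arguments": {
  "grip_force": 40,
  "series": [
    {"gripper": 1, "translation": [0, 0, 0], "twist": 0},
    {"gripper": 1, "translation": [0, 0, 0], "twist": 0},
    {"gripper": 1, "translation": [0, 0, 0], "twist": 0},
    {"gripper": 1, "translation": [0, 0, 0], "twist": 0},
    {"gripper": 1, "translation": [0, 0, 0], "twist": 0},
    {"gripper": 1, "translation": [0, 0, 0], "twist": 0},
    {"gripper": 1, "translation": [0, 0, 0], "twist": 0},
    {"gripper": 1, "translation": [0.5, 0, 0], "twist": 0},
    {"gripper": 1, "translation": [0.8, 0, 0], "twist": 0},
    {"gripper": 1, "translation": [0.8, 0, 0], "twist": 0},
    {"gripper": 1, "translation": [0.8, 0, 0], "twist": 0},
    {"gripper": 1, "translation": [0.8, 0, 0], "twist": 0},
    {"gripper": 1, "translation": [0.8, 0, 0], "twist": 0}
  ]
}}

```text
time: 5.52
eef_pos: [0.4755, -0.1469, 0.0582]
ee_rot: [-0.288, -2.113, 2.119]
wrist_force: [4.8, 1.1, 2.0]
width: 0.025
```

```bash
python3 -c "
from h import *
cs()"
```

```text
t 5.52 cab mm [-95.8 -99.9  58.2] toolz yaw vs -v deg 0.59 down [ 0.039 -0.007 -0.999] F [4.8 1.1 2. ] Fcab [4.4 2.3] w 25.0 q [-0.3  -0.07 -0.32  1.28  0.    3.07]
```

Emit:
{"name": "send_rows", "arguments": {
  "series": [
    {"gripper": 1, "translation": [0.8, 0, 0], "twist": 0},
    {"gripper": 1, "translation": [0.8, 0, 0], "twist": 0},
    {"gripper": 1, "translation": [0.8, 0, 0], "twist": 0},
    {"gripper": 1, "translation": [0.8, 0, 0], "twist": 0},
    {"gripper": 1, "translation": [0.8, 0, 0], "twist": 0},
    {"gripper": 1, "translation": [0.5, 0, 0], "twist": 0},
    {"gripper": 1, "translation": [0.5, 0, 0], "twist": 0}
  ]
}}

```text
time: 6.1
eef_pos: [0.4242, -0.1343, 0.0585]
ee_rot: [-0.299, -2.118, 2.123]
wrist_force: [43.9, -6.7, -28.1]
width: 0.0245
```

```bash
python3 -c "
from h import *
cs()"
```

```text
t 6.1 cab mm [-148.6  -99.9   58.5] toolz yaw vs -v deg 0.62 down [ 0.049 -0.008 -0.999] F [ 43.9  -6.7 -28.1] Fcab [44.2  4. ] w 24.5 q [-0.31 -0.22 -0.45  1.29  0.01  3.06]
```

Emit:
{"name": "send_rows", "arguments": {
  "series": [
    {"gripper": 1, "translation": [0.1, 0, 0], "twist": 0},
    {"gripper": 1, "translation": [0, 0, 0], "twist": 0},
    {"gripper": 6, "translation": [0, 0, 0], "twist": 0},
    {"gripper": 6, "translation": [0, 0, 0], "twist": 0},
    {"gripper": 6, "translation": [0, 0, 0], "twist": 0},
    {"gripper": 6, "translation": [0, 0, 0], "twist": 0}
  ]
}}

```text
time: 6.6
eef_pos: [0.4201, -0.1343, 0.0562]
ee_rot: [-0.297, -2.115, 2.124]
wrist_force: [1.0, -0.4, 0.3]
width: 0.0601
```

```bash
python3 -c "
from h import *
cs()
p=vision.read_camera('top');c=cab(cloud(p))
for y in(.1,-.1):
    m=(abs(c[...,1]-y)<.012)&(c[...,2]>.088)&(c[...,2]<.102)&(c[...,0]<.0)&(c[...,0]>-.2)
    print(y,np.sort(c[m][:,0]).round(3)[::20],m.sum())
cv2.imwrite('pics/t2.png',p['pixels'])"
```

```text
t 6.6 cab mm [-152.6 -100.8   56.2] toolz yaw vs -v deg 0.59 down [ 0.047 -0.01  -0.999] F [ 1.  -0.4  0.3] Fcab [ 1.1 -0.1] w 60.1 q [-0.31 -0.22 -0.46  1.29  0.    3.06]
0.1 [-0.065 -0.016 -0.011 -0.005 -0.   ] 82
-0.1 [-0.055 -0.05  -0.045 -0.041 -0.035 -0.03  -0.025 -0.02  -0.015 -0.01
 -0.006 -0.   ] 221
```

View pics/t2.png

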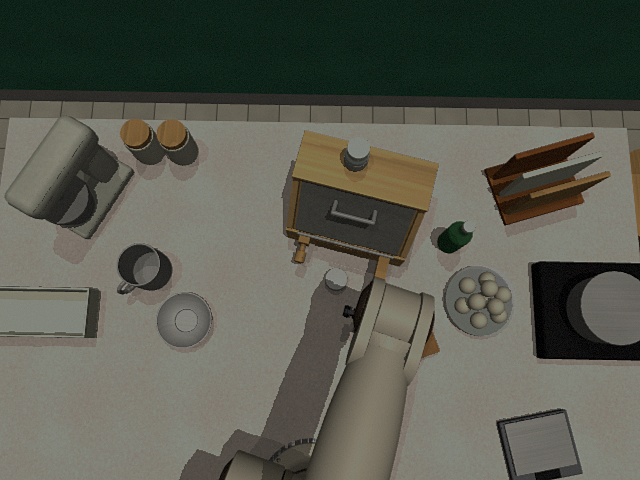

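Emit:
{"name": "send_rows", "arguments": {
  "series": [
    {"gripper": 6, "translation": [0, -1, 0], "twist": 0},
    {"gripper": 6, "translation": [0, -2, 0], "twist": 0},
    {"gripper": 6, "translation": [0, -2, 0], "twist": 0},
    {"gripper": 6, "translation": [0, -2, 0], "twist": 0},
    {"gripper": 6, "translation": [0, -2, 0], "twist": 0},
    {"gripper": 6, "translation": [0, -1, 0], "twist": 0},
    {"gripper": 6, "translation": [0, 0, 0], "twist": -7},
    {"gripper": 6, "translation": [0, 0, 0], "twist": -7},
    {"gripper": 6, "translation": [0, 0, 0], "twist": -7},
    {"gripper": 6, "translation": [0, 0, 0], "twist": -7},
    {"gripper": 6, "translation": [0, 0, 0], "twist": -7},
    {"gripper": 6, "translation": [0, 0, 0], "twist": -7},
    {"gripper": 6, "translation": [0, 0, 0], "twist": -7},
    {"gripper": 6, "translation": [0, 0, 0], "twist": -7},
    {"gripper": 6, "translation": [0, 0, 0], "twist": -7},
    {"gripper": 6, "translation": [0, 0, 0], "twist": -7},
    {"gripper": 6, "translation": [0, 0, 0], "twist": -7},
    {"gripper": 6, "translation": [0, 0, 0], "twist": -7},
    {"gripper": 6, "translation": [0, 0, 0], "twist": -7},
    {"gripper": 6, "translation": [0, 0, 0], "twist": -7}
  ]
}}

```text
time: 8.32
eef_pos: [0.4117, -0.1333, 0.1658]
ee_rot: [-1.16, 1.214, -1.275]
wrist_force: [0.5, -0.4, -0.2]
width: 0.0602
```

Emit:
{"name": "send_rows", "arguments": {
  "series": [
    {"gripper": 6, "translation": [0, 0, 0], "twist": -7},
    {"gripper": 6, "translation": [0, 0, 0], "twist": -7},
    {"gripper": 6, "translation": [0, 0, 0], "twist": -7},
    {"gripper": 6, "translation": [0, 0, 0], "twist": -7},
    {"gripper": 6, "translation": [0, 0, 0], "twist": -7},
    {"gripper": 6, "translation": [0, 0, 0], "twist": -7},
    {"gripper": 6, "translation": [0, 0, 0], "twist": -7},
    {"gripper": 6, "translation": [0, 0, 0], "twist": -7},
    {"gripper": 6, "translation": [0, 0, 0], "twist": -7},
    {"gripper": 6, "translation": [0, 0, 0], "twist": -7},
    {"gripper": 6, "translation": [0, 0, 0], "twist": 0}
  ]
}}

```text
time: 9.23
eef_pos: [0.4101, -0.1334, 0.1668]
ee_rot: [-1.555, 0.26, -0.319]
wrist_force: [-0.6, -0.5, -0.4]
width: 0.0602
```

```bash
python3 -c "
from h import *
cs()"
```

```text
t 9.23 cab mm [-162.6 -102.3  166.8] toolz yaw vs -v deg 172.71 down [ 0.036 -0.011 -0.999] F [-0.6 -0.5 -0.4] Fcab [-0.5 -0.6] w 60.2 q [-0.32 -0.25 -0.26  1.52  0.    0.05]
```

Emit:
{"name": "send_rows", "arguments": {
  "series": [
    {"gripper": 6, "translation": [0, 0, 0], "twist": -7.1},
    {"gripper": 6, "translation": [1.0, 0, 2.0], "twist": 0},
    {"gripper": 6, "translation": [1.0, 0, 2.0], "twist": 0},
    {"gripper": 6, "translation": [1.0, 0, 2.0], "twist": 0},
    {"gripper": 6, "translation": [1.0, 0, 2.0], "twist": 0},
    {"gripper": 6, "translation": [1.0, 0, 2.0], "twist": 0},
    {"gripper": 6, "translation": [1.0, 0, 2.0], "twist": 0},
    {"gripper": 6, "translation": [1.0, 0, 2.0], "twist": 0},
    {"gripper": 6, "translation": [1.0, 0, 2.0], "twist": 0},
    {"gripper": 6, "translation": [1.0, 0, 2.0], "twist": 0},
    {"gripper": 6, "translation": [0, 1, 0], "twist": 0},
    {"gripper": 6, "translation": [0, 1.5, 0], "twist": 0},
    {"gripper": 6, "translation": [0, 1.5, 0], "twist": 0},
    {"gripper": 6, "translation": [0, 1.5, 0], "twist": 0},
    {"gripper": 6, "translation": [0, 0, 0], "twist": 0},
    {"gripper": 6, "translation": [0, 0, 0], "twist": 0}
  ]
}}

```text
time: 10.57
eef_pos: [0.55, 0.023, 0.1121]
ee_rot: [-1.565, 0.216, -0.269]
wrist_force: [0.8, 0.9, -1.0]
width: 0.0603
```

```bash
python3 -c "
from h import *
cs()"
```

```text
t 10.57 cab mm [-64.1  83.  112.1] toolz yaw vs -v deg 176.18 down [ 0.032 -0.013 -0.999] F [ 0.8  0.9 -1. ] Fcab [0.5 1.1] w 60.3 q [ 0.05  0.04 -0.1   1.4  -0.01  0.36]
```

Emit:
{"name": "send_rows", "arguments": {
  "series": [
    {"gripper": 6, "translation": [0, 0, 0], "twist": -3.8},
    {"gripper": 6, "translation": [0.6, 0, 0.9], "twist": 0},
    {"gripper": 6, "translation": [0.6, 0, 0.9], "twist": 0},
    {"gripper": 6, "translation": [0, 0, 0], "twist": 0},
    {"gripper": 6, "translation": [0, 0.8, 0], "twist": 0},
    {"gripper": 6, "translation": [0, 0.8, 0], "twist": 0},
    {"gripper": 6, "translation": [0, 0.8, 0], "twist": 0},
    {"gripper": 6, "translation": [0, 0, 0], "twist": 0}
  ]
}}

```text
time: 11.23
eef_pos: [0.5692, 0.0381, 0.0897]
ee_rot: [-1.57, 0.17, -0.228]
wrist_force: [1.1, -0.0, 1.0]
width: 0.0603
```

```bash
python3 -c "
from h import *
cs()
p=vision.read_camera('wrist');cv2.imwrite('pics/w3.png',p['pixels'])"
```

```text
t 11.23 cab mm [-49.  102.2  89.7] toolz yaw vs -v deg 179.35 down [ 0.036 -0.013 -0.999] F [ 1.1 -0.   1. ] Fcab [1.1 0.3] w 60.3 q [ 0.07  0.09 -0.09  1.35 -0.02  0.33]
```

View pics/w3.png

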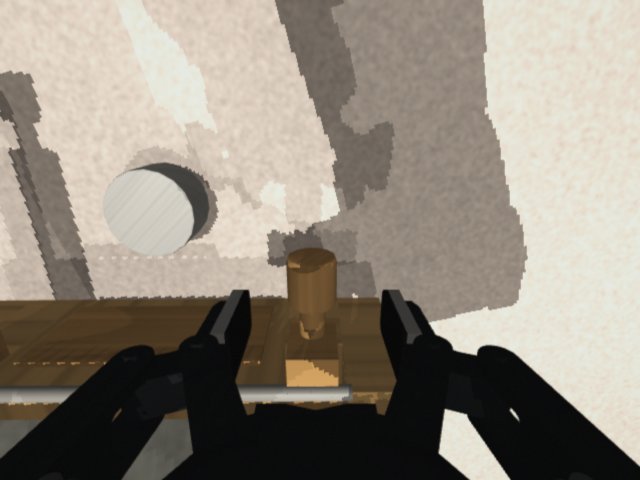

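Emit:
{"name": "send_rows", "arguments": {
  "series": [
    {"gripper": 6, "translation": [-0.2, 0.8, 0], "twist": 0},
    {"gripper": 6, "translation": [-0.2, 0.8, -0.15], "twist": 0},
    {"gripper": 6, "translation": [0, 0.8, 0], "twist": 0},
    {"gripper": 6, "translation": [0, 0.8, 0], "twist": 0},
    {"gripper": 6, "translation": [0, 0.4, 0], "twist": 0},
    {"gripper": 6, "translation": [0, 0, 0], "twist": 0}
  ]
}}

```text
time: 11.78
eef_pos: [0.5651, 0.0365, 0.05]
ee_rot: [-1.57, 0.171, -0.228]
wrist_force: [-0.4, -0.2, -0.0]
width: 0.0602
```

```bash
python3 -c "
from h import *
cs()"
```

```text
t 11.78 cab mm [-52.7  99.7  50. ] toolz yaw vs -v deg 179.28 down [ 0.035 -0.013 -0.999] F [-0.4 -0.2 -0. ] Fcab [-0.4 -0.2] w 60.2 q [ 0.07  0.1  -0.16  1.28 -0.02  0.33]
```

Emit:
{"name": "send_rows", "arguments": {
  "grip_force": 40,
  "series": [
    {"gripper": 1, "translation": [0, 0, 0], "twist": 0},
    {"gripper": 1, "translation": [0, 0, 0], "twist": 0},
    {"gripper": 1, "translation": [0, 0, 0], "twist": 0},
    {"gripper": 1, "translation": [0, 0, 0], "twist": 0},
    {"gripper": 1, "translation": [0, 0, 0], "twist": 0},
    {"gripper": 1, "translation": [0, 0, 0], "twist": 0},
    {"gripper": 1, "translation": [0, 0, 0], "twist": 0},
    {"gripper": 1, "translation": [-0.5, 0, 0], "twist": 0},
    {"gripper": 1, "translation": [-0.8, 0, 0], "twist": 0},
    {"gripper": 1, "translation": [-0.8, 0, 0], "twist": 0},
    {"gripper": 1, "translation": [-0.8, 0, 0], "twist": 0},
    {"gripper": 1, "translation": [-0.8, 0, 0], "twist": 0},
    {"gripper": 1, "translation": [-0.8, 0, 0], "twist": 0},
    {"gripper": 1, "translation": [-0.8, 0, 0], "twist": 0},
    {"gripper": 1, "translation": [-0.8, 0, 0], "twist": 0}
  ]
}}

```text
time: 13.03
eef_pos: [0.5038, 0.0521, 0.0498]
ee_rot: [-1.571, 0.165, -0.235]
wrist_force: [2.9, -4.7, 2.7]
width: 0.0249
```

```bash
python3 -c "
from h import *
cs()"
```

```text
t 13.03 cab mm [-115.9  100.1   49.8] toolz yaw vs -v deg 179.24 down [ 0.043 -0.015 -0.999] F [ 2.9 -4.7  2.7] Fcab [ 4.  -3.8] w 24.9 q [ 0.11 -0.05 -0.32  1.27 -0.02  0.37]
```

Moved 63 mm; about 35 mm to go.

Emit:
{"name": "send_rows", "arguments": {
  "series": [
    {"gripper": 1, "translation": [-0.7, 0, 0], "twist": 0},
    {"gripper": 1, "translation": [-0.7, 0, 0], "twist": 0},
    {"gripper": 1, "translation": [-0.7, 0, 0], "twist": 0},
    {"gripper": 1, "translation": [-0.5, 0, 0], "twist": 0},
    {"gripper": 1, "translation": [-0.5, 0, 0], "twist": 0},
    {"gripper": 1, "translation": [-0.5, 0, 0], "twist": 0}
  ]
}}

```text
time: 13.53
eef_pos: [0.4689, 0.0608, 0.0503]
ee_rot: [-1.573, 0.157, -0.245]
wrist_force: [38.1, -15.7, -10.5]
width: 0.0251
```

```bash
python3 -c "
from h import *
cs()"
```

```text
t 13.53 cab mm [-151.9  100.2   50.3] toolz yaw vs -v deg 179.18 down [ 0.054 -0.019 -0.998] F [ 38.1 -15.7 -10.5] Fcab [40.8 -6.1] w 25.1 q [ 0.15 -0.14 -0.4   1.26 -0.03  0.4 ]
```

Emit:
{"name": "send_rows", "arguments": {
  "series": [
    {"gripper": 1, "translation": [0, 0, 0], "twist": 0},
    {"gripper": 6, "translation": [0, 0, 0], "twist": 0},
    {"gripper": 6, "translation": [0, 0, 0], "twist": 0},
    {"gripper": 6, "translation": [0, 0, 0], "twist": 0},
    {"gripper": 6, "translation": [0, 0, 0], "twist": 0},
    {"gripper": 6, "translation": [0, -1, 0], "twist": 0},
    {"gripper": 6, "translation": [0, -2, 0], "twist": 0},
    {"gripper": 6, "translation": [0, -2.5, 0], "twist": 0},
    {"gripper": 6, "translation": [0, -2.5, 0], "twist": 0},
    {"gripper": 6, "translation": [0, -2.5, 0], "twist": 0},
    {"gripper": 6, "translation": [0, -2.5, 0], "twist": 0},
    {"gripper": 6, "translation": [0, -2.5, 0], "twist": 0},
    {"gripper": 6, "translation": [0, -2.5, 0], "twist": 0},
    {"gripper": 6, "translation": [0, -2.5, 0], "twist": 0},
    {"gripper": 6, "translation": [0, 0, 0], "twist": 7},
    {"gripper": 6, "translation": [0, 0, 0], "twist": 7},
    {"gripper": 6, "translation": [0, 0, 0], "twist": 7},
    {"gripper": 6, "translation": [0, 0, 0], "twist": 7},
    {"gripper": 6, "translation": [0, 0, 0], "twist": 7},
    {"gripper": 6, "translation": [0, 0, 0], "twist": 7}
  ]
}}

```text
time: 15.2
eef_pos: [0.4503, 0.0672, 0.2727]
ee_rot: [-1.413, 0.741, -0.819]
wrist_force: [0.4, 0.0, -0.0]
width: 0.06
```

```bash
python3 -c "
from h import *
cs()
for n in ['top','scene']:
    p=vision.read_camera(n);c=cab(cloud(p))
    for y in(.1,-.1):
        m=(abs(c[...,1]-y)<.012)&(c[...,2]>.088)&(c[...,2]<.102)&(c[...,0]<.0)&(c[...,0]>-.2)
        print(n,y,np.sort(c[m][:,0]).round(3)[:24:2],m.sum())
        m=(abs(c[...,1]-y)<.012)&(c[...,2]>.078)&(c[...,2]<.089)&(c[...,0]<-.1)&(c[...,0]>-.2)
        print('  knob',np.sort(c[m][:,0]).round(3)[[0,5,-1]])
    cv2.imwrite(f'pics/{n}3.png',p['pixels'])"
```

```text
t 15.2 cab mm [-171.5  102.   272.7] toolz yaw vs -v deg 136.42 down [ 0.048 -0.013 -0.999] F [ 0.4  0.  -0. ] Fcab [0.4 0.1] w 60.0 q [ 0.16 -0.16  0.01  1.7  -0.02  1.16]
top 0.1 [-0.053 -0.048 -0.047 -0.045 -0.043 -0.042 -0.041 -0.039 -0.039 -0.038
 -0.037 -0.036] 162Traceback (most recent call last):
  File "<string>", line 10, in <module>
    print('  knob',np.sort(c[m][:,0]).round(3)[[0,5,-1]])
                   ~~~~~~~~~~~~~~~~~~~~~~~~~~~^^^^^^^^^^
IndexError: index 0 is out of bounds for axis 0 with size 0
```

Emit:
{"name": "send_rows", "arguments": {
  "series": [
    {"gripper": 4, "translation": [0, 0, 0], "twist": 7},
    {"gripper": 4, "translation": [0, 0, 0], "twist": 7},
    {"gripper": 4, "translation": [0, 0, 0], "twist": 7},
    {"gripper": 4, "translation": [0, 0, 0], "twist": 7},
    {"gripper": 4, "translation": [0, 0, 0], "twist": 7},
    {"gripper": 4, "translation": [0, 0, 0], "twist": 6},
    {"gripper": 4, "translation": [0, 0, 0], "twist": 0}
  ]
}}

```text
time: 15.83
eef_pos: [0.4484, 0.0678, 0.2767]
ee_rot: [-1.1, 1.283, -1.351]
wrist_force: [0.6, -1.0, 0.5]
width: 0.0401
```

```bash
python3 -c "
from h import *
cs()
for n in ['top','scene']:
    p=vision.read_camera(n);c=cab(cloud(p));np.save('c3'+n,c)
    for y in(.1,-.1):
        m=(abs(c[...,1]-y)<.012)&(c[...,2]>.088)&(c[...,2]<.102)&(c[...,0]<.0)&(c[...,0]>-.2)
        print(n,y,np.sort(c[m][:,0]).round(3)[:24:2],m.sum())
    # handle bar: points off flap plane by >25mm
    r=-(c[...,0]*np.cos(np.pi/6)-(c[...,2]-.095)*np.sin(np.pi/6))
    m=(r>.03)&(r<.055)&(abs(c[...,1])<.06)&(c[...,2]>.19)&(c[...,2]<.256)&(c[...,0]>0)
    print('bar',m.sum(),np.median(c[m],0).round(4),np.percentile(c[m],[3,97],axis=0).round(4))
    cv2.imwrite(f'pics/{n}3.png',p['pixels'])"
```

```text
t 15.83 cab mm [-173.5  102.1  276.7] toolz yaw vs -v deg 94.88 down [ 0.048 -0.011 -0.999] F [ 0.6 -1.   0.5] Fcab [ 0.9 -0.8] w 40.1 q [ 0.16 -0.17  0.02  1.71 -0.02  1.89]
top 0.1 [-0.06  -0.055 -0.05  -0.049 -0.047 -0.046 -0.044 -0.043 -0.042 -0.041
 -0.04  -0.039] 173
top -0.1 [-0.158 -0.149 -0.118 -0.117 -0.117 -0.116 -0.116 -0.116 -0.115 -0.114
 -0.114 -0.113] 491
bar 227 [ 0.0353 -0.0005  0.2389] [[ 0.0308 -0.0477  0.2339]
 [ 0.0446  0.0466  0.2429]]
scene 0.1 [-0.119 -0.119 -0.118 -0.118 -0.117 -0.117 -0.117 -0.115 -0.115 -0.115
 -0.114 -0.113] 464
scene -0.1 [-0.159 -0.146 -0.119 -0.118 -0.118 -0.118 -0.116 -0.116 -0.115 -0.115
 -0.114 -0.113] 344
bar 190 [0.0349 0.0061 0.238 ] [[ 0.0294 -0.0434  0.232 ]
 [ 0.044   0.0505  0.241 ]]
```

View pics/scene3.png

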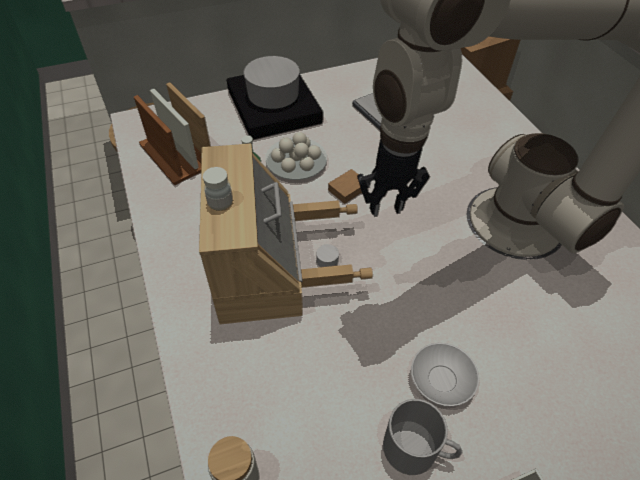

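Emit:
{"name": "send_rows", "arguments": {
  "series": [
    {"gripper": 2.4, "translation": [0, 0, 0], "twist": 4.9},
    {"gripper": 2.4, "translation": [0.8, 0, 1.6], "twist": 0},
    {"gripper": 2.4, "translation": [0.9, 0, 1.9], "twist": 0},
    {"gripper": 2.4, "translation": [0.9, 0, 1.9], "twist": 0},
    {"gripper": 2.4, "translation": [0.9, 0, 1.9], "twist": 0},
    {"gripper": 2.4, "translation": [0.9, 0, 1.9], "twist": 0},
    {"gripper": 2.4, "translation": [0.9, 0, 1.9], "twist": 0},
    {"gripper": 2.4, "translation": [0.9, 0, 1.9], "twist": 0},
    {"gripper": 2.4, "translation": [0.9, 0, 1.9], "twist": 0},
    {"gripper": 2.4, "translation": [0.9, 0, 1.9], "twist": 0},
    {"gripper": 2.4, "translation": [0.9, 0, 1.2], "twist": 0},
    {"gripper": 2.4, "translation": [0, 0, 0], "twist": 0}
  ]
}}

```text
time: 16.93
eef_pos: [0.6118, -0.0616, 0.2872]
ee_rot: [-1.091, 1.294, -1.36]
wrist_force: [0.8, 0.1, 0.2]
width: 0.0238
```

```bash
python3 -c "
from h import *
cs()"
```

```text
t 16.93 cab mm [ 16.1  15.6 287.2] toolz yaw vs -v deg 94.06 down [ 0.048 -0.009 -0.999] F [0.8 0.1 0.2] Fcab [0.7 0.3] w 23.8 q [-0.1   0.23  0.45  1.74 -0.    1.64]
```

Emit:
{"name": "send_rows", "arguments": {
  "series": [
    {"gripper": 2.4, "translation": [0, 0, 0], "twist": 4},
    {"gripper": 2.4, "translation": [0.7, 0, 0.9], "twist": 0},
    {"gripper": 2.4, "translation": [0.7, 0, 0.9], "twist": 0},
    {"gripper": 2.4, "translation": [0, 1, 0], "twist": 0},
    {"gripper": 2.4, "translation": [0, 1, 0], "twist": 0},
    {"gripper": 2.4, "translation": [0, 0.7, 0], "twist": 0},
    {"gripper": 2.4, "translation": [0, 0, 0], "twist": 0},
    {"gripper": 2.4, "translation": [0, 0, 0], "twist": 0}
  ]
}}

```text
time: 17.6
eef_pos: [0.626, -0.0786, 0.259]
ee_rot: [-1.067, 1.331, -1.39]
wrist_force: [0.1, 0.1, 0.5]
width: 0.0239
```

```bash
python3 -c "
from h import *
cs()
p=vision.read_camera('scene');cv2.imwrite('pics/s4.png',cv2.resize(p['pixels'][120:320,170:410],None,fx=3,fy=3,interpolation=2))
p=vision.read_camera('wrist');cv2.imwrite('pics/w4.png',p['pixels'])
"
```

```text
t 17.6 cab mm [ 34.    2.5 259. ] toolz yaw vs -v deg 91.4 down [ 0.044 -0.008 -0.999] F [0.1 0.1 0.5] Fcab [0.1 0.1] w 23.9 q [-0.12  0.25  0.42  1.69 -0.    1.66]
```

View pics/s4.png

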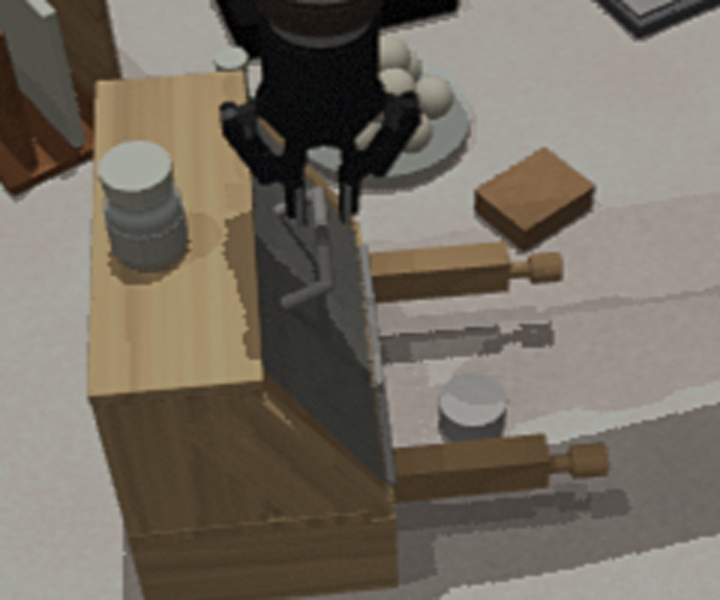

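View pics/w4.png

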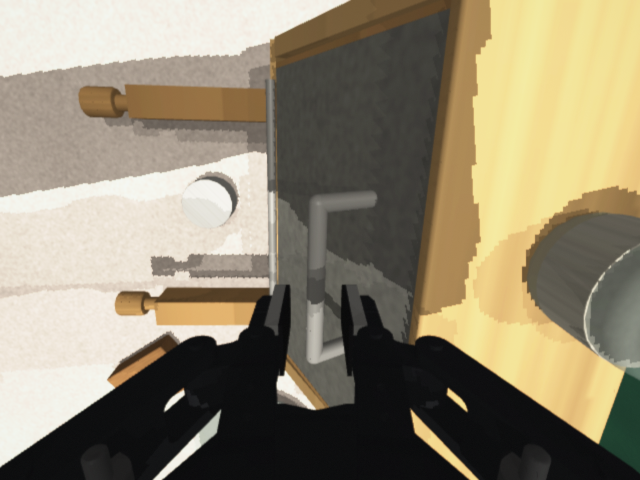

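```bash
python3 -c "
from h import *
T=cab(arm.observe()['eef_pos'])
for n in ['scene']:
    p=vision.read_camera(n);c=cab(cloud(p))-T
    g=p['pixels'].max(-1)<60
    m=(abs(c[...,0])<.1)&(abs(c[...,1])<.06)&(c[...,2]>0.005)&(c[...,2]<.14)&g
    P=c[m]
    for z in np.arange(0,.14,.008):
        Q=P[(P[:,2]>=z)&(P[:,2]<z+.008)]
        if len(Q)>3: print(round(z,3),len(Q),np.percentile(Q[:,0],[1,99]).round(3),np.percentile(Q[:,1],[1,99]).round(3))
"
```

```text
0.0 9 [-0.024  0.02 ] [0.002 0.012]
0.008 35 [-0.024  0.024] [0.002 0.015]
0.016 32 [-0.024  0.023] [0.003 0.013]
0.024 38 [-0.027  0.023] [0.002 0.014]
0.032 39 [-0.03   0.022] [-0.008  0.013]
0.04 60 [-0.044  0.036] [0.003 0.015]
0.048 148 [-0.047  0.04 ] [-0.011  0.015]
0.056 103 [-0.052  0.044] [-0.011  0.016]
0.064 96 [-0.059  0.046] [-0.011  0.019]
0.072 121 [-0.062  0.049] [-0.005  0.02 ]
0.08 136 [-0.067  0.053] [0.002 0.019]
0.088 206 [-0.068  0.056] [-0.013  0.021]
0.096 222 [-0.065  0.057] [-0.008  0.021]
0.104 152 [-0.047  0.046] [-0.006  0.022]
0.112 51 [-0.045  0.034] [-0.003  0.013]
0.12 24 [-0.043  0.031] [0.004 0.035]
0.128 101 [-0.041  0.03 ] [0.008 0.038]
0.136 67 [-0.042  0.028] [0.009 0.038]
```

Emit:
{"name": "send_rows", "arguments": {
  "series": [
    {"gripper": 2.4, "translation": [0, 0.8, 0], "twist": 0},
    {"gripper": 2.4, "translation": [0, 0.8, 0], "twist": 0},
    {"gripper": 2.4, "translation": [0, 0.8, 0], "twist": 0},
    {"gripper": 2.4, "translation": [0, 0.7, 0], "twist": 0},
    {"gripper": 2.4, "translation": [0, 0, 0], "twist": 0}
  ]
}}

```text
time: 18.17
eef_pos: [0.6282, -0.0787, 0.2265]
ee_rot: [-1.065, 1.329, -1.392]
wrist_force: [0.5, 0.0, 0.1]
width: 0.0242
```

```bash
python3 -c "
from h import *
cs()
p=vision.read_camera('wrist');cv2.imwrite('pics/w5.png',p['pixels'])
"
```

```text
t 18.17 cab mm [ 36.1   2.9 226.5] toolz yaw vs -v deg 91.4 down [ 0.047 -0.008 -0.999] F [0.5 0.  0.1] Fcab [0.5 0.1] w 24.2 q [-0.12  0.24  0.34  1.62 -0.    1.66]
```

View pics/w5.png

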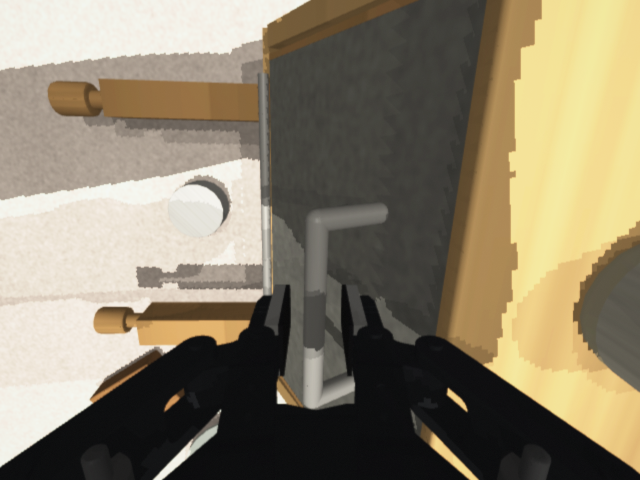

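Emit:
{"name": "send_rows", "arguments": {
  "grip_force": 30,
  "series": [
    {"gripper": 0.2, "translation": [0, 0, 0], "twist": 0},
    {"gripper": 0.2, "translation": [0, 0, 0], "twist": 0},
    {"gripper": 0.2, "translation": [0, 0, 0], "twist": 0},
    {"gripper": 0.2, "translation": [0, 0, 0], "twist": 0},
    {"gripper": 0.2, "translation": [0, 0, 0], "twist": 0},
    {"gripper": 0.2, "translation": [0, -0.2, -0.73], "twist": 0},
    {"gripper": 0.2, "translation": [0, -0.2, -0.73], "twist": 0},
    {"gripper": 0.2, "translation": [0, -0.12, -0.75], "twist": 0},
    {"gripper": 0.2, "translation": [0, -0.12, -0.75], "twist": 0}
  ]
}}

```text
time: 18.97
eef_pos: [0.6024, -0.0724, 0.2317]
ee_rot: [-1.059, 1.325, -1.395]
wrist_force: [5.9, 0.0, -3.8]
width: 0.0083
```

```bash
cat >> h.py <<'E'
def flap():
    for n in ['top','scene']:
        p=vision.read_camera(n);c=cab(cloud(p))
        rs=spotter.silhouettes(p,'flap')
        m=(abs(c[...,1])<.125)&(c[...,2]>.1)&(c[...,2]<.3)&(c[...,0]<.1)&(c[...,0]>-.2)
        if rs: m&=rs[0]['region']
        P=c[m]
        if len(P)<50: print(n,'few');continue
        # robust fit of plane through fixed y-axis direction
        best=None
        rng=np.random.default_rng(0);Q=P[:,[0,2]]
        for k in range(400):
            a,b=Q[rng.integers(len(Q),size=2)];d=b-a;L=np.linalg.norm(d)
            if L<.03: continue
            nn=np.array([-d[1],d[0]])/L; inl=abs((Q-a)@nn)<.003
            if best is None or inl.sum()>best[0]: best=(inl.sum(),inl)
        Z=Q[best[1]];c0=Z.mean(0);d=np.linalg.svd(Z-c0)[2][0]
        if d[1]<0:d=-d
        print(n,'flap theta deg',round(30-np.degrees(np.arctan2(d[0],d[1])),1),best[0],len(P),'off mm',round(1000*float((c0-np.array([0,.095]))@np.array([-d[1],d[0]])),1),'conf',rs and round(rs[0]['confidence'],2))
        cv2.imwrite(f'pics/{n}_f{int(arm.observe()["time"]*100)}.png',p['pixels'])
E
python3 -c "
from h import *
cs();flap()"; ls pics
```

```text
t 18.97 cab mm [  9.6   2.9 231.7] toolz yaw vs -v deg 91.34 down [ 0.054 -0.008 -0.999] F [ 5.9  0.  -3.8] Fcab [5.7 1.4] w 8.3 q [-0.12  0.17  0.27  1.61 -0.    1.67]
top flap theta deg 12.5 1244 1388 off mm -1.2 conf 0.56
scene flap theta deg 12.5 1541 2071 off mm 0.9 conf 0.61
crop1.png
s4.png
scene0.png
scene3.png
scene_f1916.png
t2.png
top0.png
top3.png
top_f1906.png
w1.png
w2.png
w3.png
w4.png
w5.png
```

Emit:
{"name": "send_rows", "arguments": {
  "series": [
    {"gripper": 0.2, "translation": [0, -0.06, -0.78], "twist": 0},
    {"gripper": 0.2, "translation": [0, -0.03, -0.78], "twist": 0},
    {"gripper": 0.2, "translation": [0, 0, -0.78], "twist": 0},
    {"gripper": 0.2, "translation": [0, 0.03, -0.75], "twist": 0}
  ]
}}

```text
time: 19.5
eef_pos: [0.5755, -0.0657, 0.2316]
ee_rot: [-1.053, 1.32, -1.397]
wrist_force: [6.4, 0.9, -0.6]
width: 0.0084
```

```bash
python3 -c "
from h import *
cs();flap()"; cd pics; ls -t|head -2; python3 -c "
import cv2,glob
f=sorted(glob.glob('scene_f*'))[-1]
cv2.imwrite('s6.png',cv2.resize(cv2.imread(f)[120:320,170:410],None,fx=3,fy=3,interpolation=2))"
```

```text
t 19.5 cab mm [-18.1   2.9 231.6] toolz yaw vs -v deg 91.34 down [ 0.061 -0.008 -0.998] F [ 6.4  0.9 -0.6] Fcab [6.  2.5] w 8.4 q [-0.11  0.09  0.18  1.6  -0.    1.68]
top flap theta deg 23.2 795 926 off mm -0.7 conf 0.86
scene flap theta deg 22.9 527 937 off mm 1.8 conf 0.84
scene_f1970.png
top_f1960.png
```

View pics/s6.png

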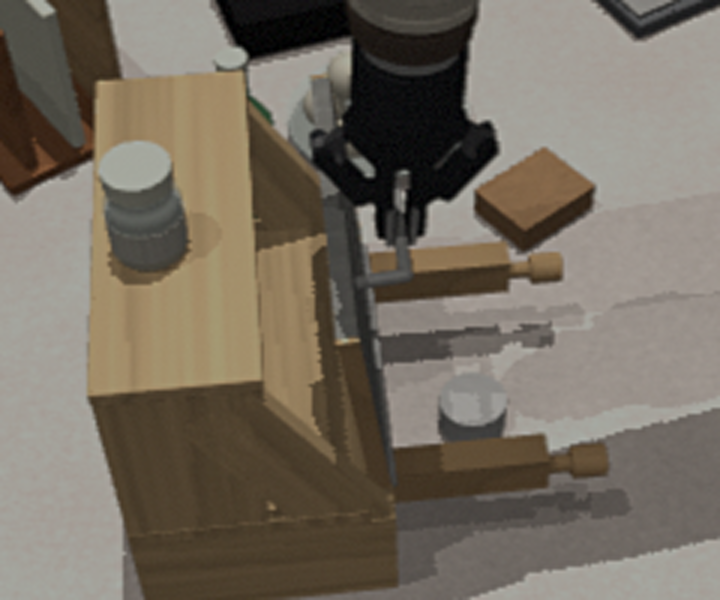

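Emit:
{"name": "send_rows", "arguments": {
  "series": [
    {"gripper": 0.2, "translation": [0, 0.0, -0.6], "twist": 0},
    {"gripper": 0.2, "translation": [0, 0.03, -0.6], "twist": 0},
    {"gripper": 0.2, "translation": [0, 0.06, -0.6], "twist": 0}
  ]
}}

```text
time: 19.95
eef_pos: [0.5599, -0.0619, 0.229]
ee_rot: [-1.052, 1.319, -1.397]
wrist_force: [7.0, 1.0, -5.9]
width: 0.008
```

```bash
python3 -c "
from h import *
cs();flap()"; cd pics; python3 -c "
import cv2,glob
f=sorted(glob.glob('scene_f*'))[-1]
cv2.imwrite('s7.png',cv2.resize(cv2.imread(f)[120:320,170:410],None,fx=3,fy=3,interpolation=2))"
```

```text
t 19.95 cab mm [-34.2   2.9 229. ] toolz yaw vs -v deg 91.34 down [ 0.062 -0.008 -0.998] F [ 7.   1.  -5.9] Fcab [6.6 2.6] w 8.0 q [-0.11  0.05  0.13  1.59 -0.    1.68]
top flap theta deg 29.5 504 628 off mm -0.7 conf 0.7
scene flap theta deg 31.5 436 849 off mm -14.8 conf 0.57
```

View pics/s7.png

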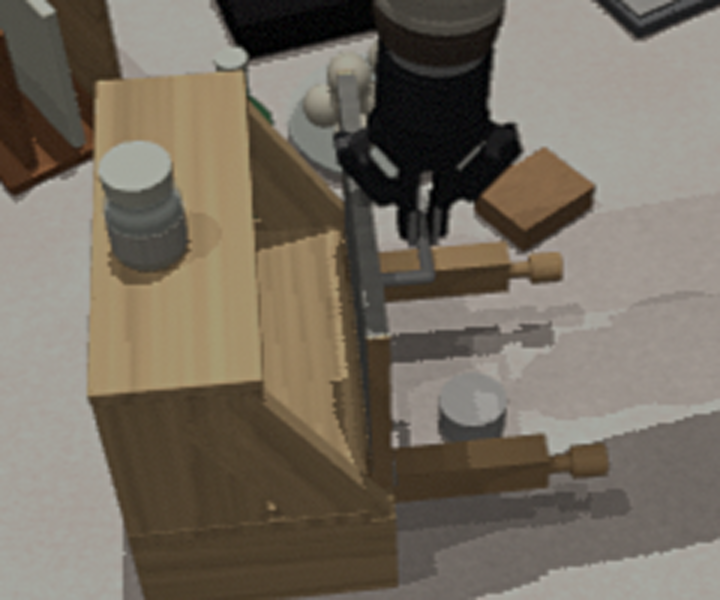

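Emit:
{"name": "send_rows", "arguments": {
  "series": [
    {"gripper": 1.8, "translation": [0, 0, 0], "twist": 0},
    {"gripper": 1.8, "translation": [0, 0, -0.2], "twist": 0},
    {"gripper": 1.8, "translation": [0, 0, 0], "twist": 0},
    {"gripper": 1.8, "translation": [0, -0.5, 0], "twist": 0},
    {"gripper": 1.8, "translation": [0, -1, 0], "twist": 0},
    {"gripper": 1.8, "translation": [0, -1.5, 0], "twist": 0},
    {"gripper": 1.8, "translation": [0, -1.5, 0], "twist": 0},
    {"gripper": 1.8, "translation": [0, -2, 0], "twist": 0},
    {"gripper": 1.8, "translation": [0, -2, 0], "twist": 0},
    {"gripper": 0.2, "translation": [0, -1, 0], "twist": 0}
  ]
}}

```text
time: 20.98
eef_pos: [0.5492, -0.0619, 0.3309]
ee_rot: [-1.058, 1.322, -1.397]
wrist_force: [0.4, 0.2, 0.5]
width: 0.0071
```

```bash
python3 -c "
from h import *
cs();flap()
s=arm.observe();R=Ro.from_rotvec(s['ee_rot']).as_matrix();p=vision.read_camera('wrist')
C=-np.array(p['R']).T@np.array(p['t']);print('cam in tool',(R.T@(C-s['eef_pos'])).round(3),'axis',(R.T@np.array(p['R'])[2]).round(2))"
```

```text
t 20.98 cab mm [-4.460e+01  3.000e-01  3.309e+02] toolz yaw vs -v deg 91.32 down [ 0.056 -0.01  -0.998] F [0.4 0.2 0.5] Fcab [0.3 0.3] w 7.1 q [-0.11  0.1   0.38  1.8  -0.    1.68]
top flap theta deg 29.9 421 494 off mm -0.7 conf 0.82
scene flap theta deg 31.7 502 1114 off mm -15.2 conf 0.89
cam in tool [-0.077 -0.142 -0.   ] axis [0.3  0.95 0.  ]
```

Emit:
{"name": "send_rows", "arguments": {
  "series": [
    {"gripper": 0, "translation": [0, 0, 0], "twist": -7},
    {"gripper": 0, "translation": [0, 0, 0], "twist": -7},
    {"gripper": 0, "translation": [0, 0, 0], "twist": -7},
    {"gripper": 0, "translation": [0, 0, 0], "twist": -7},
    {"gripper": 0, "translation": [0, 0, 0], "twist": -7},
    {"gripper": 0, "translation": [0, 0, 0], "twist": -7},
    {"gripper": 0, "translation": [0, 0, 0], "twist": -7},
    {"gripper": 0, "translation": [0, 0, 0], "twist": -7},
    {"gripper": 0, "translation": [0, 0, 0], "twist": -7},
    {"gripper": 0, "translation": [0, 0, 0], "twist": -7},
    {"gripper": 0, "translation": [0, 0, 0], "twist": -7},
    {"gripper": 0, "translation": [0, 0, 0], "twist": -7},
    {"gripper": 0, "translation": [0, 0, 0], "twist": -5},
    {"gripper": 0, "translation": [0, 0, 0], "twist": 0}
  ]
}}

```text
time: 22.4
eef_pos: [0.545, -0.0617, 0.3091]
ee_rot: [-1.57, 0.131, -0.172]
wrist_force: [-0.9, -0.1, -0.3]
width: 0.0
```

```bash
python3 -c "
from h import *
cs()"
```

```text
t 22.4 cab mm [-48.7  -0.5 309.1] toolz yaw vs -v deg 182.8 down [ 0.026 -0.007 -1.   ] F [-0.9 -0.1 -0.3] Fcab [-0.8 -0.3] w 0.0 q [-0.11  0.1   0.34  1.79 -0.    0.08]
```

Emit:
{"name": "send_rows", "arguments": {
  "series": [
    {"gripper": 0, "translation": [0, -0.7, 0], "twist": 2.5},
    {"gripper": 0, "translation": [1.4, -0.3, 0], "twist": 0},
    {"gripper": 0, "translation": [1.6, -0.3, 0], "twist": 0},
    {"gripper": 0, "translation": [1.6, -0.2, 0], "twist": 0},
    {"gripper": 0, "translation": [1.6, -0.2, 0], "twist": 0},
    {"gripper": 0, "translation": [1.6, -0.2, 0], "twist": 0},
    {"gripper": 0, "translation": [1.4, -0.2, 0], "twist": 0},
    {"gripper": 0, "translation": [0, 0, 0], "twist": 0},
    {"gripper": 0, "translation": [0, 0, 0], "twist": 0}
  ]
}}

```text
time: 23.15
eef_pos: [0.6351, -0.0849, 0.325]
ee_rot: [-1.565, 0.199, -0.222]
wrist_force: [-0.3, -0.0, -0.5]
width: -0.0001
```

```bash
python3 -c "
from h import *
cs();flap()
p=vision.read_camera('scene');cv2.imwrite('pics/s8.png',cv2.resize(p['pixels'][100:320,150:410],None,fx=2.7,fy=2.7,interpolation=2))"
```

```text
t 23.15 cab mm [ 44.3  -1.5 325. ] toolz yaw vs -v deg 178.52 down [ 0.014 -0.006 -1.   ] F [-0.3 -0.  -0.5] Fcab [-0.3 -0.1] w -0.1 q [-0.13  0.38  0.72  1.89 -0.    0.14]
top flap theta deg 29.8 544 675 off mm -0.5 conf 0.95
scene flap theta deg 31.6 526 1089 off mm -14.9 conf 0.73
```

View pics/s8.png

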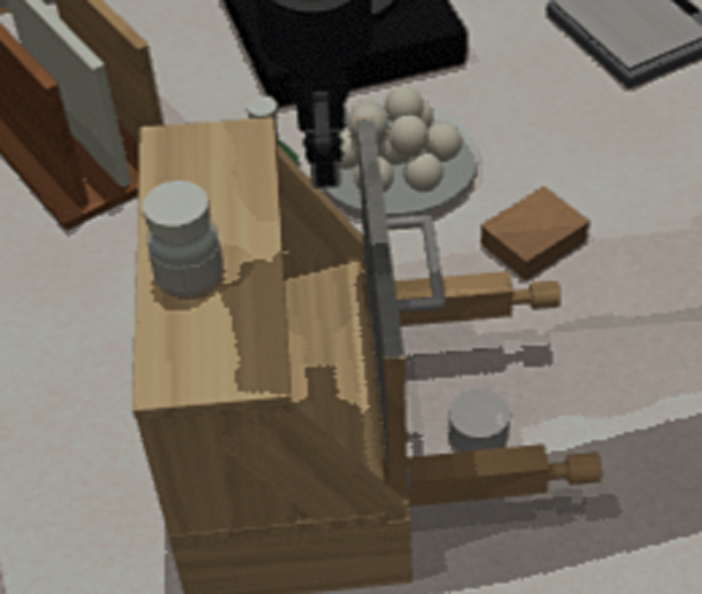

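Emit:
{"name": "send_rows", "arguments": {
  "series": [
    {"gripper": 0, "translation": [0.2, 1, 0], "twist": 0},
    {"gripper": 0, "translation": [0, 1.5, 0], "twist": 0},
    {"gripper": 0, "translation": [0, 1.5, 0], "twist": 0},
    {"gripper": 0, "translation": [0, 1.5, 0], "twist": 0},
    {"gripper": 0, "translation": [0, 1.5, 0], "twist": 0},
    {"gripper": 0, "translation": [0, 0.7, 0], "twist": 0},
    {"gripper": 0, "translation": [0, 0, 0], "twist": 0}
  ]
}}

```text
time: 23.98
eef_pos: [0.6346, -0.0847, 0.2515]
ee_rot: [-1.564, 0.191, -0.229]
wrist_force: [-0.1, -0.1, 0.4]
width: -0.0002
```

```bash
python3 -c "
from h import *
cs()"
```

```text
t 23.98 cab mm [ 43.8  -1.4 251.5] toolz yaw vs -v deg 178.55 down [ 0.024 -0.007 -1.   ] F [-0.1 -0.1  0.4] Fcab [-0.1 -0.1] w -0.2 q [-0.13  0.3   0.46  1.71 -0.    0.14]
```

Emit:
{"name": "send_rows", "arguments": {
  "series": [
    {"gripper": 0, "translation": [-0.8, 0, 0], "twist": 0},
    {"gripper": 0, "translation": [-0.8, 0.1, 0], "twist": 0},
    {"gripper": 0, "translation": [-0.8, 0.1, 0], "twist": 0},
    {"gripper": 0, "translation": [-0.8, 0.1, 0], "twist": 0},
    {"gripper": 0, "translation": [-0.8, 0.1, 0], "twist": 0},
    {"gripper": 0, "translation": [-0.8, 0.1, 0], "twist": 0},
    {"gripper": 0, "translation": [-0.8, 0.15, 0], "twist": 0}
  ]
}}

```text
time: 24.57
eef_pos: [0.5815, -0.0707, 0.2507]
ee_rot: [-1.566, 0.181, -0.241]
wrist_force: [2.8, -1.3, -1.2]
width: 0.0001
```

```bash
python3 -c "
from h import *
cs();flap()
import math
"
```

```text
t 24.57 cab mm [-11.1  -0.5 250.7] toolz yaw vs -v deg 178.45 down [ 0.037 -0.011 -0.999] F [ 2.8 -1.3 -1.2] Fcab [ 3.  -0.6] w 0.1 q [-0.12  0.14  0.27  1.66 -0.01  0.15]
top flap theta deg 44.8 160 320 off mm -17.6 conf 0.91
scene flap theta deg 43.9 1562 1939 off mm -13.5 conf 0.82
```

Emit:
{"name": "send_rows", "arguments": {
  "series": [
    {"gripper": 0, "translation": [-0.7, 0.3, 0], "twist": 0},
    {"gripper": 0, "translation": [-0.7, 0.35, 0], "twist": 0},
    {"gripper": 0, "translation": [-0.7, 0.35, 0], "twist": 0},
    {"gripper": 0, "translation": [-0.7, 0.4, 0], "twist": 0},
    {"gripper": 0, "translation": [-0.7, 0.4, 0], "twist": 0},
    {"gripper": 0, "translation": [-0.7, 0.4, 0], "twist": 0}
  ]
}}

```text
time: 25.27
eef_pos: [0.545, -0.0605, 0.2301]
ee_rot: [-1.566, 0.174, -0.249]
wrist_force: [1.7, -0.7, 2.8]
width: -0.0001
```

```bash
python3 -c "
from h import *
cs();flap()
"
```

```text
t 25.27 cab mm [-49.    0.7 230.1] toolz yaw vs -v deg 178.41 down [ 0.046 -0.013 -0.999] F [ 1.7 -0.7  2.8] Fcab [ 1.8 -0.3] w -0.1 q [-0.11  0.03  0.12  1.61 -0.01  0.16]
top flap theta deg 59.5 718 878 off mm -15.9 conf 0.7
scene flap theta deg 59.6 3122 6407 off mm -13.0 conf []
```

Emit:
{"name": "send_rows", "arguments": {
  "series": [
    {"gripper": 0, "translation": [-0.7, 0.35, 0], "twist": 0},
    {"gripper": 0, "translation": [-0.7, 0.38, 0], "twist": 0},
    {"gripper": 0, "translation": [-0.65, 0.4, 0], "twist": 0},
    {"gripper": 0, "translation": [-0.65, 0.45, 0], "twist": 0},
    {"gripper": 0, "translation": [-0.6, 0.5, 0], "twist": 0},
    {"gripper": 0, "translation": [-0.6, 0.5, 0], "twist": 0},
    {"gripper": 0, "translation": [-0.6, 0.55, 0], "twist": 0}
  ]
}}

```text
time: 26.05
eef_pos: [0.5013, -0.0489, 0.1955]
ee_rot: [-1.567, 0.174, -0.251]
wrist_force: [1.2, -2.4, 0.4]
width: 0.0001
```

```bash
python3 -c "
from h import *
cs();flap()
"
```

```text
t 26.05 cab mm [-94.2   1.5 195.5] toolz yaw vs -v deg 178.37 down [ 0.048 -0.014 -0.999] F [ 1.2 -2.4  0.4] Fcab [ 1.8 -2. ] w 0.1 q [-0.09 -0.08 -0.07  1.54 -0.01  0.18]
top flap theta deg 81.5 1160 1340 off mm -15.4 conf 0.78
scene flap theta deg 82.1 4550 4888 off mm -12.9 conf 0.73
```

Emit:
{"name": "send_rows", "arguments": {
  "series": [
    {"gripper": 0, "translation": [-0.5, 0.5, 0], "twist": 0},
    {"gripper": 0, "translation": [-0.45, 0.5, 0], "twist": 0},
    {"gripper": 0, "translation": [-0.4, 0.5, 0], "twist": 0},
    {"gripper": 0, "translation": [-0.4, 0.5, 0], "twist": 0},
    {"gripper": 0, "translation": [-0.35, 0.5, 0], "twist": 0},
    {"gripper": 0, "translation": [-0.3, 0.5, 0], "twist": 0},
    {"gripper": 0, "translation": [-0.3, 0.5, 0], "twist": 0}
  ]
}}

```text
time: 26.83
eef_pos: [0.4762, -0.042, 0.1573]
ee_rot: [-1.568, 0.173, -0.252]
wrist_force: [1.6, -1.6, 2.4]
width: -0.0001
```

```bash
python3 -c "
from h import *
cs();flap()
"
```

```text
t 26.83 cab mm [-120.2    2.2  157.3] toolz yaw vs -v deg 178.36 down [ 0.049 -0.014 -0.999] F [ 1.6 -1.6  2.4] Fcab [ 2.  -1.2] w -0.1 q [-0.08 -0.15 -0.2   1.47 -0.01  0.19]
top flap theta deg 100.0 1400 1723 off mm -15.0 conf 0.8
scene flap theta deg 100.4 4910 5367 off mm -12.7 conf 0.88
```

Emit:
{"name": "send_rows", "arguments": {
  "series": [
    {"gripper": 0, "translation": [-0.2, 0.4, 0], "twist": 0},
    {"gripper": 0, "translation": [-0.2, 0.4, 0], "twist": 0},
    {"gripper": 0, "translation": [-0.15, 0.4, 0], "twist": 0},
    {"gripper": 0, "translation": [-0.15, 0.4, 0], "twist": 0},
    {"gripper": 0, "translation": [-0.15, 0.4, 0], "twist": 0},
    {"gripper": 0, "translation": [-0.1, 0.4, 0], "twist": 0},
    {"gripper": 0, "translation": [-0.1, 0.4, 0], "twist": 0},
    {"gripper": 0, "translation": [-0.1, 0.4, 0], "twist": 0}
  ]
}}

```text
time: 27.7
eef_pos: [0.4664, -0.0389, 0.1233]
ee_rot: [-1.567, 0.172, -0.252]
wrist_force: [-1.3, -0.0, 2.0]
width: -0.0002
```

```bash
python3 -c "
from h import *
cs();flap()
"
```

```text
t 27.7 cab mm [-130.5    2.8  123.3] toolz yaw vs -v deg 178.37 down [ 0.049 -0.014 -0.999] F [-1.3 -0.   2. ] Fcab [-1.3 -0.3] w -0.2 q [-0.08 -0.18 -0.29  1.41 -0.01  0.19]
top flap theta deg 114.3 1712 2229 off mm -14.7 conf 0.68
scene flap theta deg 114.7 4775 5326 off mm -13.1 conf 0.91
```

Level is 120°, so about 14 mm is left. I'll lower it slowly and then press.

Emit:
{"name": "send_rows", "arguments": {
  "series": [
    {"gripper": 0, "translation": [0, 0.3, 0], "twist": 0},
    {"gripper": 0, "translation": [0, 0.3, 0], "twist": 0},
    {"gripper": 0, "translation": [0, 0.3, 0], "twist": 0},
    {"gripper": 0, "translation": [0, 0.25, 0], "twist": 0},
    {"gripper": 0, "translation": [0, 0.25, 0], "twist": 0}
  ]
}}

```text
time: 28.32
eef_pos: [0.4678, -0.039, 0.1095]
ee_rot: [-1.566, 0.171, -0.253]
wrist_force: [-1.9, 0.4, 1.9]
width: -0.0001
```

```bash
python3 -c "
from h import *
cs();flap()
"
```

```text
t 28.32 cab mm [-129.1    3.   109.5] toolz yaw vs -v deg 178.38 down [ 0.051 -0.013 -0.999] F [-1.9  0.4  1.9] Fcab [-1.9 -0. ] w -0.1 q [-0.08 -0.17 -0.31  1.38 -0.01  0.19]
top flap theta deg 119.8 1757 2285 off mm -14.2 conf 0.59
scene flap theta deg -59.9 4675 5228 off mm 13.2 conf 0.91
```

Emit:
{"name": "send_rows", "arguments": {
  "series": [
    {"gripper": 0, "translation": [0, 0.2, 0], "twist": 0},
    {"gripper": 0, "translation": [0, 0.2, 0], "twist": 0},
    {"gripper": 0, "translation": [0, 0.2, 0], "twist": 0}
  ]
}}

```text
time: 28.77
eef_pos: [0.4681, -0.0391, 0.109]
ee_rot: [-1.566, 0.168, -0.256]
wrist_force: [-9.6, 0.3, 19.8]
width: 0.0001
```

```bash
python3 -c "
from h import *
cs()
"
```

```text
t 28.77 cab mm [-128.8    3.1  109. ] toolz yaw vs -v deg 178.38 down [ 0.054 -0.013 -0.998] F [-9.6  0.3 19.8] Fcab [-9.4 -2. ] w 0.1 q [-0.08 -0.17 -0.31  1.38 -0.01  0.19]
```

Emit:
{"name": "send_rows", "arguments": {
  "series": [
    {"gripper": 0, "translation": [0, 0.1, 0], "twist": 0},
    {"gripper": 0, "translation": [0, 0, 0], "twist": 0},
    {"gripper": 0, "translation": [0, -0.3, 0], "twist": 0},
    {"gripper": 0, "translation": [0, -1, 0], "twist": 0},
    {"gripper": 0, "translation": [0, -1.5, 0], "twist": 0},
    {"gripper": 0, "translation": [0, -2, 0], "twist": 0},
    {"gripper": 0, "translation": [0, -2, 0], "twist": 0},
    {"gripper": 0, "translation": [0, -2, 0], "twist": 0},
    {"gripper": 0, "translation": [0, -2, 0], "twist": 0},
    {"gripper": 0, "translation": [0, -2, 0], "twist": 0},
    {"gripper": 0, "translation": [-1, -1, 0], "twist": 0},
    {"gripper": 0, "translation": [-2, 0, 0], "twist": 0},
    {"gripper": 0, "translation": [-2, 0, 0], "twist": 0},
    {"gripper": 0, "translation": [0, 0, 0], "twist": 0},
    {"gripper": 0, "translation": [0, 0, 0], "twist": 0}
  ]
}}

```text
time: 30.02
eef_pos: [0.4082, -0.023, 0.2545]
ee_rot: [-1.566, 0.168, -0.257]
wrist_force: [0.3, 1.2, 0.4]
width: 0.0003
```

```bash
python3 -c "
from h import *
cs();flap()
c0={n:np.load(n+'0.npz') for n in['top','scene']}
for n in ['top','scene']:
    p=vision.read_camera(n);c=cab(cloud(p))
    m=(c[...,0]<-.02)&(c[...,0]>-.175)&(abs(c[...,1])<.12)&(c[...,2]>.095)&(c[...,2]<.13)
    P=c[m];A=np.c_[P[:,:2],np.ones(len(P))];print(n,'plane dz/dx,dz/dy,z0',np.linalg.lstsq(A,P[:,2],rcond=None)[0].round(4),len(P))
    for y in(.1,-.1):
        m=(abs(c[...,1]-y)<.03)&(c[...,0]<-.17)&(c[...,0]>-.22)&(c[...,2]<.1)&(c[...,2]>.04); print('past edge',y,m.sum())
    for l in ['tin','jar','sifter','platter','foil_pan','packet','bottle']:
        r=spotter.silhouettes(p,l)
        if r:
            b=r[0]['bbox'];print(l,round(r[0]['confidence'],2),np.round(b))
    cv2.imwrite(f'pics/{n}_end.png',p['pixels'])
"
```

```text
t 30.02 cab mm [-190.8    4.3  254.5] toolz yaw vs -v deg 178.35 down [ 0.055 -0.014 -0.998] F [0.3 1.2 0.4] Fcab [-0.   1.3] w 0.3 q [-0.05 -0.29 -0.13  1.68 -0.01  0.22]
top flap theta deg 119.8 2994 3843 off mm -14.0 conf 0.95
scene flap theta deg -59.9 5330 5943 off mm 13.0 conf 0.79
top plane dz/dx,dz/dy,z0 [ 6.000e-04 -1.000e-04  1.093e-01] 3015
past edge 0.1 0
past edge -0.1 0
tin 0.49 [278. 130. 438. 330.]
jar 0.72 [342. 137. 370. 171.]
sifter 0.63 [115. 244. 171. 294.]
platter 0.81 [445. 265. 515. 338.]
foil_pan 0.7 [154. 292. 215. 348.]
packet 0.68 [398. 318. 441. 358.]
bottle 0.75 [437. 225. 477. 253.]
scene plane dz/dx,dz/dy,z0 [0.0002 0.0007 0.108 ] 5247
past edge 0.1 0
past edge -0.1 0
tin 0.53 [292. 272. 353. 289.]
jar 0.97 [204. 169. 234. 211.]
sifter 0.67 [382. 399. 459. 478.]
platter 0.92 [267. 135. 329. 182.]
foil_pan 0.88 [413. 343. 484. 407.]
packet 0.55 [325. 167. 368. 194.]
bottle 0.53 [242. 137. 259. 165.]
```

View pics/scene_end.png

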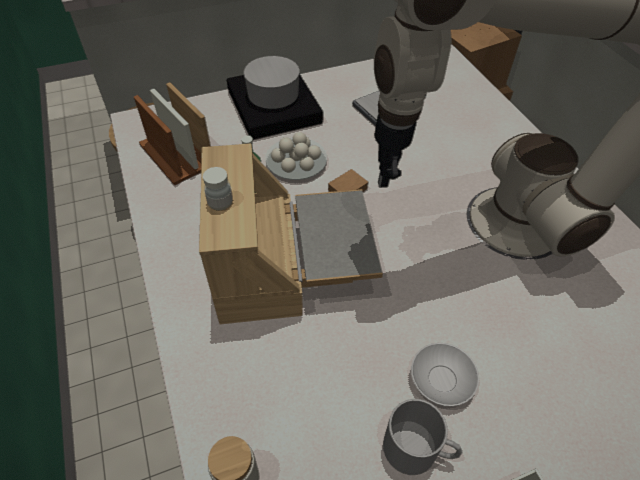

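View pics/top_end.png

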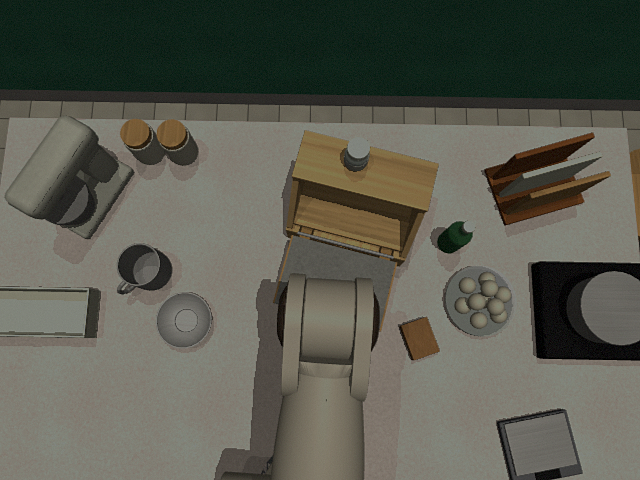

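The flap lies level: it fits at 119.8° (level is 120°), with its top at 108–109 mm and a slope under 0.001. The other things are where they were, and the hand is clear, so I'm handing in.

```bash
python3 -c "
from h import *
print(workorder.sign_off())"
```

```text
the job is handed in; nothing more can be done
None
```

The flap is down, level and resting on both supports; I handed the job in at about 30 s of the 64 s allowed.

- **Supports:** I pulled both out while the flap was still shut. Each started about 16 mm out. I drew them until they hit their stops, at 41–44 N on the wrist. Both front ends then measured 117–119 mm in front of the cabinet, where 119 mm is full travel.
- **Opening by the handle:** I drew the flap to about 30° and let go, and it stayed there. I stopped at 30°, about upright, because the fingers would have met the flap's edge beyond that.
- **Lowering from inside:** With the fingers closed I pushed on the inner face, with about 2–4 N on the wrist, until it lay flat. I then pressed down with about 20 N and it did not sink further.
- **Final check, hand clear:**
  - **Flap:** It fits at 119.8–120.1° (level is 120°). Its top is 108–109 mm high, with a slope under 0.001 both ways.
  - **Other things:** The jar, platter and bottle show no movement. The packet, sifter and foil pan look unmoved too.

**Checks that failed or disagreed:**
- **Tin:** It is hidden under the flap, so I could not see it at the end. The network's last "tin" hits were wrong. It was in place before the flap came down.
- **Supports under the flap:** They are hidden too, so I rely on the earlier measurement of their ends and the firm stop at 109 mm.
- **Tool tilt:** The tool leaned up to about 3.5° from vertical along the way, with no visible effect.

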